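# Blow the reader slot clean and hold the check slide in it

### The arm

A 6-joint arm with a two-finger parallel gripper is mounted at the origin on a cart in front of the work surface, level with it; the furniture and walls round the work are solid. World frame = base frame: x ahead of the robot, y to its left, z up, the work surface at z = 0. Lengths are in m, angles in rad, forces in N, time in s.
With the tool pointing down it reaches from about 0.25 to 0.725 m from the base axis. Payload 4 kg.
Tool frame: the origin (TCP) lies midway between the tips of the shut fingers; the grasp point (between the pads) lies 19 mm behind it; z points along the fingers, y is the line along which they close (so a half turn about z gives the same grasp; the last joint's range is limited). The gripper opens to 85 mm and grips with 20 to 120 N. Pads are 22 mm wide; open, the fingers measure 114 mm over their backs; the gripper's body (76 mm by 85 mm) begins 54 mm behind the grasp point. The pads swing forward as they close: fully open they stand 13 mm farther back than shut.
Start: joints at [-1.273, 0.241, 0.005, 1.335, 0, 1.571], TCP at [0.147, -0.478, 0.2] pointing down, gripper open.
Joint ranges: [-2.72, 2.72], [-1.05, 1.87], [-1.09, 1.28], [-1.99, 2.15], [-1.42, 1.44], [-3.14, 3.14]. Speed limits (rad/s): [2.79, 2.79, 3.14, 3.14, 3.14, 3.14].

### API

Orientations are given as a unit quaternion [x, y, z, w].
In Python, from workcell import get_obs, camera, job_done, silhouettes gives the robot as it stands. The module is installed in compiled form; this text tells all that it offers.
- The arm moves only by the tool drive_tool, never from a script. Its argument "increments" is a list of rows, each a list of 3 entries, a list of its own where there are three numbers: the shift along the world's x, y, z in mm, then the turn, a rotation vector about the world's x, y, z in degrees, then the opening, from 0 (shut) to 1 (fully open). A call has 1 to 8 rows; each row shifts and turns the commanded pose from where the row before left it; what a row does not reach is not made up. A row lasts 1/12 s, in which the tool goes at most 41.7 mm and 7.16 degrees, less where a joint would pass 70% of its speed; a pose out of reach is approached as far as the arm can. A call is refused whole if a number of a shift passes 41.7 or a number of a turn 7.16, either way. A call with a gripper value outside its range is refused whole. The fingers move at their own pace and stop on an object; the grip force is fixed at half the most. Time passes only in rows, so rows that do not move let the fingers close. It gives the time, the measured TCP pose, the force, the opening and the grip force at its end, in the units of the state.
- get_obs(): the state, without advancing time (a new reading comes with each control period).
- camera(name): name is "scene" or "side" or "wrist"; returns a dict with "image" (480x640x3 uint8, red, green, blue), "K" (3x3 intrinsics, pixels), "view" (4x4, takes a point from world to camera coordinates). Camera axes: x right, y down, z forward; pixel columns grow to the right and rows downward; lengths in m; the calibration is good to about 2 mm. A picture is of the moment at which its call begins. There is no depth.
- job_done(): hands the job in; it is judged then, once.
Trained networks look in a picture, given as the dict that the camera call returned (one of the last four; its "shot" number tells which), for a name from the list of things; names that differ only in an ending like _2 or _b are one class to them, and where a whole thing is asked for, a point or a joint stands for the part that bears it (a point fixed in the world has none). Each returns a list of dicts, best first, with "conf" (0 to 1); they miss things now and then, are a little off and sometimes report something else, mostly with a low value. They report only what shows in the picture. A call takes as long as a camera call.
- silhouettes(query, picture): "region" (480x640 bool, what is visible of it) and "bbox" ([left, top, right, bottom] in pixels, round what is visible of it).
The state is a dict: "clock": time; "joint_pos": joint angles; "joint_vel": joint speeds; "tau": joint torques, N m; "eef_pos": TCP position; "tool_rot": TCP orientation; "ft_force": force on the tool from outside, world axes, zero at the start; "ft_torque": the same for the moment, N m; "grip_width": finger opening in m; "grasp_force": force on a finger pad.
Only numpy, scipy, OpenCV 4.12 (cv2) and the standard library are available. Lean on these libraries where they do the work, as an engineer would, in place of code of your own. Each camera call takes 0.05 s, during which the arm holds its last target. There are 200 camera calls.

### The job

Blow the reader's slot clean by pressing the nozzle cap of the air duster beside it all the way down and letting it spring back up. Then take the check slide out of its stand by its grip, lower its blade upright into the slot in the top of the reader without forcing it, until the line across the blade is level with the slot (40 mm deep), and finish while still holding it there in the gripper. Leave the reagent bottle and the small grey box where they stand.

Things in the scene. Friction and masses are not known exactly. Their poses are not given: they have to be found in the camera images.
- reader: Optical reader fixed to the worktop: white box with grey top, 124 (x) x 112 (y) x 110 (z) mm, keys and a dark window on its front (-x). Origin: centre of its underside, z up. In the middle of the top a through slot, 46 mm long (y) and 10 mm wide (x).
- reader_slot (a point): Centre of the slot's mouth, level with the reader's top face (110 mm above the worktop); axes as reader. The mouth is bevelled by 3 mm all round; the slot walls are 12 mm deep, below them the chamber is wide and empty down to 14 mm above the worktop.
- duster: Upright air duster canister fixed to the worktop beside the reader (towards the reader's -y side): aluminium can 44 mm across on a dark foot 68 mm across, with a white nozzle cap on top. Origin: centre of the foot's underside, z up; the nozzle's spout points along +y, towards the reader.
- nozzle_top (a point): Centre of the top face of the white nozzle cap (cap 26 mm across, 18 mm high, top face 22 mm across and 118 mm above the worktop when up). Moves with the cap.
- nozzle (a joint): Travel of the nozzle cap, m: 0 up, grows as it is pressed down, 0.006 at its lower stop. Spring: starts to move at about 1 N, 6 N at the stop; springs back by itself.
- stand: Grey stand block fixed to the worktop, 60 (x) x 76 (y) x 34 (z) mm, with a pocket 11 x 47 mm, 22 mm deep (floor 12 mm above the worktop), in which the slide stands. Origin: centre of its underside.
- slide: Loose check slide, about 0.1 kg, upright in the stand. Origin: centre of the blade's lower edge, z up. Aluminium blade 8 mm thick (x), 44 mm wide (y), z = 0 to 70 mm, clear pane low in it, dark line across it at z = 40 mm; above it the black grip, 14 mm thick (x), 32 mm wide (y), z = 70 to 106 mm, too thick for the slot. Either face may point forward.
- bottle_dil: Bystander: loose white reagent bottle with green screw cap, 48 mm across, 98 mm tall. Origin: centre of its underside.
- desiccant_box: Bystander: small loose grey box, 34 x 24 x 16 mm. Origin: centre of its underside.

How it is judged:
By the outcome, as a careful person would: the job done as asked, in the order asked, and still so for the second after the job is handed in, while the arm keeps its last pose, push and grip.
It also fails if it takes over 58 s, if anything falls off the work surface, if the arm or the gripper's body presses on something with over 40 N, if the wrist force passes 120 N, or if a joint passes its speed limit or range.

## Working session

There is one attempt and no reset: what is moved stays moved. The work goes in short steps, Python scripts to look and compute and a tool call to move; the robot and the scene stay as the last step left them, time stands still between calls to the robot, and variables do not carry over. Pictures are saved under pics/ and viewed, at most 10 in all, crops included, and the job is handed in when it is done.

Besides the shell and the picture viewer there is one more tool, called after "Call:" as name([rows], argument=value, ...), one row to a line, values as JSON. drive_tool: Moves the arm, as the interface text tells. Its arguments: {"type":"object","properties":{"increments":{"type":"array"}},"required":["increments"]}

```bash
mkdir -p pics
cat > h.py <<'E'
import numpy as np, cv2, pickle
from workcell import *
def sv(c,n): cv2.imwrite(f'pics/{n}.png',c['image'][:,:,::-1])
def proj(c,P):
    P=np.atleast_2d(P); q=(c['view'][:3,:3]@P.T).T+c['view'][:3,3]; u=(c['K']@q.T).T; return u[:,:2]/u[:,2:]
def ray(c,u,v):
    R=c['view'][:3,:3];o=-R.T@c['view'][:3,3];d=R.T@np.linalg.inv(c['K'])@[u,v,1];return o,d/np.linalg.norm(d)
def atz(c,u,v,z):
    o,d=ray(c,u,v);return o+d*(z-o[2])/d[2]
def tri(*l):
    A=0;b=0
    for c,u,v in l:
        o,d=ray(c,u,v);M=np.eye(3)-np.outer(d,d);A=A+M;b=b+M@o
    p=np.linalg.solve(A,b);return p,[np.linalg.norm(proj(c,p)[0]-[u,v]) for c,u,v in l]
E
python3 - <<'E'
from h import *
s=get_obs();print({k:np.round(v,3) for k,v in s.items()})
cs={}
for n in['scene','side','wrist']:
    c=camera(n);sv(c,n+'0');cs[n]=c
    print(n,np.round(-c['view'][:3,:3].T@c['view'][:3,3],3),c['K'][0,0])
    for q in['reader','duster','nozzle_top','stand','slide','bottle_dil','desiccant_box']:
        print(q,[(round(r['conf'],2),np.round(r['bbox']).tolist()) for r in silhouettes(q,c)[:2]])
pickle.dump(cs,open('cs0.pkl','wb'))
E
```

```text
{'clock': np.float64(0.0), 'joint_pos': array([-1.273,  0.241,  0.004,  1.335, -0.   ,  1.571]), 'joint_vel': array([0.002, 0.001, 0.002, 0.002, 0.001, 0.002]), 'tau': array([-2.0000e-03, -3.7232e+01,  2.5241e+01,  1.7000e-02, -0.0000e+00,
       -0.0000e+00]), 'eef_pos': array([ 0.146, -0.477,  0.199]), 'tool_rot': array([ 0.989,  0.148, -0.   , -0.001]), 'ft_force': array([-0.178, -0.709, -0.235]), 'ft_torque': array([ 0.025,  0.038, -0.013]), 'grasp_force': np.float64(0.0), 'grip_width': np.float64(0.085)}
scene [ 0.212 -0.43   0.615] 446.1639907059107
reader [(0.84, [266.0, 229.0, 352.0, 318.0])]
duster [(0.93, [304.0, 292.0, 343.0, 356.0])]
nozzle_top [(0.5, [315.0, 289.0, 333.0, 306.0])]
stand [(0.87, [230.0, 226.0, 268.0, 253.0])]
slide [(0.79, [236.0, 196.0, 254.0, 236.0])]
bottle_dil [(0.94, [348.0, 190.0, 368.0, 238.0])]
desiccant_box [(0.48, [230.0, 302.0, 252.0, 318.0])]
side [ 0.275 -0.527  0.553] 444.61483760454627
reader [(0.65, [273.0, 235.0, 347.0, 318.0])]
duster [(0.72, [295.0, 278.0, 332.0, 353.0])]
nozzle_top []
stand [(0.72, [245.0, 229.0, 280.0, 260.0])]
slide [(0.77, [254.0, 199.0, 267.0, 237.0])]
bottle_dil [(0.82, [363.0, 206.0, 382.0, 250.0])]
desiccant_box [(0.76, [233.0, 294.0, 249.0, 307.0])]
wrist [ 0.214 -0.459  0.373] 416.1439444272698
reader []
duster []
nozzle_top []
stand []
slide []
bottle_dil []
desiccant_box []
```

Run:
```python
from h import *
cs=pickle.load(open('cs0.pkl','rb'))
a=cs['scene']['image'][180:370,210:410];b=cs['side']['image'][180:370,210:410]
f=lambda x:cv2.resize(x,None,fx=4,fy=3,interpolation=cv2.INTER_CUBIC)
z=lambda x:cv2.resize(x,(600,570),interpolation=cv2.INTER_CUBIC)
cv2.imwrite('pics/s1.png',z(a)[:,:,::-1]);cv2.imwrite('pics/s2.png',z(b)[:,:,::-1])
S,D=cs['scene'],cs['side']
for n in('scene','side'):print(n,np.round(cs[n]['view'],3).tolist())
```

```text
scene [[0.863, -0.504, -0.019, -0.388], [-0.314, -0.507, -0.803, 0.343], [0.395, 0.699, -0.596, 0.583], [0.0, 0.0, 0.0, 1.0]]
side [[0.94, -0.34, -0.001, -0.437], [-0.18, -0.493, -0.851, 0.26], [0.289, 0.801, -0.525, 0.632], [0.0, 0.0, 0.0, 1.0]]
```

View pics/s1.png

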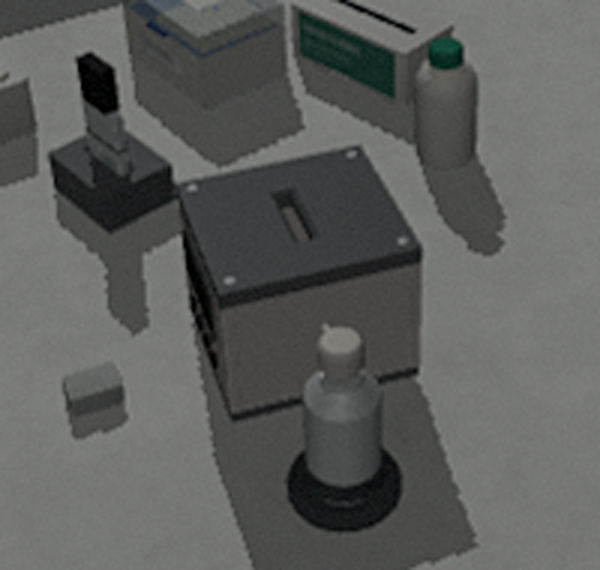

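View pics/s2.png

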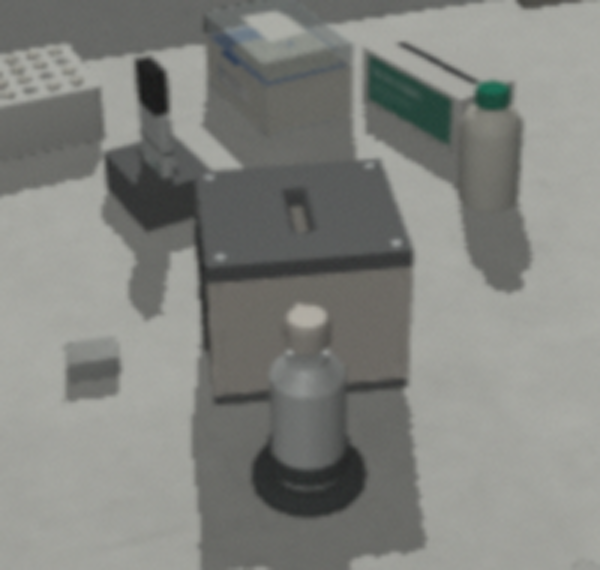

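Scene crop: duster cap at (343,340), slot (295,216), slide grip top (96,60), box (94,390). Side crop: cap (307,316), slot (299,211), grip top (150,64).

Run:
```python
from h import *
cs=pickle.load(open('cs0.pkl','rb'));S,D=cs['scene'],cs['side']
pts=dict(scrA=((193,187),(210,177)),scrB=((352,153),(369,166)),scrC=((403,240),(396,242)),scrD=((229,281),(220,257)),slot=((295,216),(299,211)),cap=((343,336),(307,314)),grip=((97,60),(151,64)),bottle=((446,48),(493,90)),box=((94,380),(92,352)))
hz=dict(scrA=.11,scrB=.11,scrC=.11,scrD=.11,slot=.11,cap=.118,grip=.118,bottle=.098,box=.016)
for k,(a,b) in pts.items():
    a=210+a[0]/3,180+a[1]/3;b=210+b[0]/3,180+b[1]/3
    p,e=tri((S,*a),(D,*b));print(k,np.round(p,3),np.round(e,1),'S@z',np.round(atz(S,*a,hz[k])[:2],3),'D@z',np.round(atz(D,*b,hz[k])[:2],3))
```

```text
scrA [0.458 0.195 0.116] [0.5 0.5] S@z [0.462 0.204] D@z [0.46  0.204]
scrB [0.561 0.175 0.115] [0.7 0.7] S@z [0.566 0.183] D@z [0.562 0.182]
scrC [0.541 0.082 0.117] [0.4 0.4] S@z [0.546 0.09 ] D@z [0.544 0.091]
scrD [0.438 0.105 0.115] [0.3 0.3] S@z [0.441 0.111] D@z [0.44  0.112]
slot [0.499 0.137 0.115] [0.4 0.4] S@z [0.503 0.144] D@z [0.501 0.145]
cap [0.464 0.021 0.126] [1.  0.9] S@z [0.47 0.03] D@z [0.466 0.03 ]
grip [0.458 0.351 0.127] [0.8 0.7] S@z [0.464 0.366] D@z [0.46  0.366]
bottle [0.697 0.27  0.102] [0.4 0.4] S@z [0.702 0.276] D@z [0.7   0.275]
box [0.367 0.165 0.021] [0.9 0.9] S@z [0.37  0.171] D@z [0.366 0.17 ]
```

View pics/scene0.png

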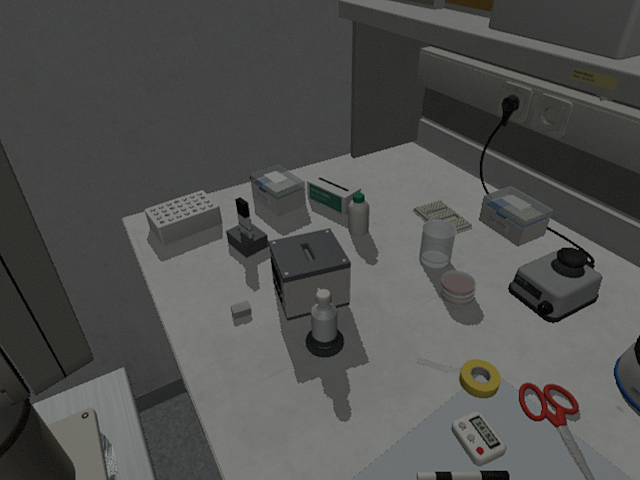

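The whole bench view shows the path to the reader at height is clear. I'll move over the duster, turning the tool and shutting the fingers.

Call:
drive_tool([
  [[20,30,8],[0,0,4],0],
  [[20,30,8],[0,0,4],0],
  [[20,30,8],[0,0,4],0],
  [[20,30,8],[0,0,4],0],
  [[20,30,8],[0,0,4],0],
  [[20,30,8],[0,0,4],0],
  [[20,30,8],[0,0,4],0],
  [[20,30,8],[0,0,4],0],
])

```text
clock: 1.87
eef_pos: [0.3073, -0.2365, 0.2649]
tool_rot: [0.909, 0.417, 0.0, 0.0]
ft_force: [1.0, -0.2, -0.1]
grip_width: -0.0003
grasp_force: 0.0
```

Call:
drive_tool([
  [[18,30,5],[0,0,4],0],
  [[18,30,5],[0,0,4],0],
  [[18,30,5],[0,0,4],0],
  [[18,30,5],[0,0,4],0],
  [[18,30,0],[0,0,4],0],
  [[18,30,0],[0,0,4],0],
  [[18,30,0],[0,0,4],0],
  [[0,0,0],[0,0,0],0],
])

```text
clock: 2.53
eef_pos: [0.4352, -0.0234, 0.2838]
tool_rot: [0.779, 0.626, 0.001, -0.0]
ft_force: [0.1, 0.2, 0.5]
grip_width: -0.0003
grasp_force: 0.0
```

Run:
```python
from h import *
c=camera('wrist');sv(c,'w1');pickle.dump(c,open('w1.pkl','wb'));s=get_obs();print(s['clock'],s['eef_pos'],s['tool_rot'],s['joint_pos'])
print(np.round(-c['view'][:3,:3].T@c['view'][:3,3],3))
for q in['reader','nozzle_top','stand','slide']:print(q,[(round(r['conf'],2),np.round(r['bbox']).tolist()) for r in silhouettes(q,c)[:2]])
print(proj(c,[[.467,.03,.118],[.502,.1465,.11],[.462,.366,.118]]))
```

```text
2.5833 [ 0.43373535 -0.02553545  0.28378624] [ 7.80519226e-01  6.25131726e-01 -6.61369954e-05 -2.42678406e-04] [-5.90146656e-02  8.80574587e-02  3.61902196e-02  1.51935250e+00
  2.71641476e-04  1.73197730e+00]
[0.451 0.042 0.457]
reader [(0.92, [271.0, 0.0, 437.0, 70.0])]
nozzle_top [(0.62, [324.0, 113.0, 360.0, 156.0])]
stand [(0.41, [303.0, 101.0, 366.0, 173.0])]
slide []
[[ 340.81419537  135.77565219]
 [ 355.04351722  -35.73282346]
 [ 215.53334882 -446.07370244]]
```

View pics/w1.png

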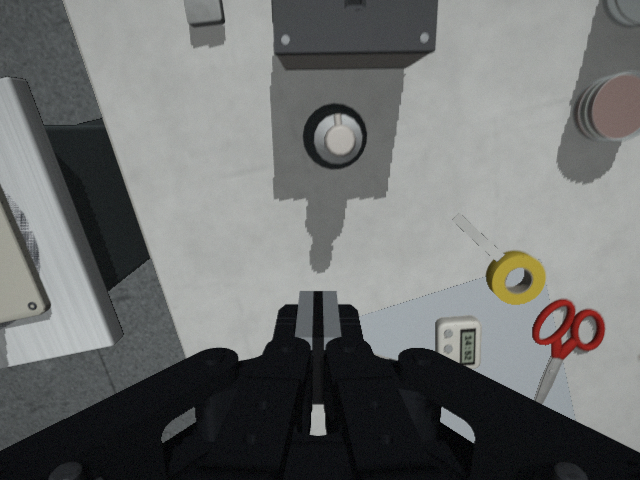

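Wrist picture: cap centred at (340,138) against predicted (341,136), so the cap is at about (0.467, 0.028); the reader edges are parallel to the image axes, so the tool yaw matches the reader's.

Call:
drive_tool([
  [[11,18,0],[0,0,0],0],
  [[11,18,-10],[0,0,0],0],
  [[11,18,-20],[0,0,0],0],
  [[0,0,-40],[0,0,0],0],
  [[0,0,-40],[0,0,0],0],
  [[0,0,-35],[0,0,0],0],
  [[0,0,0],[0,0,0],0],
  [[0,0,0],[0,0,0],0],
])

```text
clock: 3.45
eef_pos: [0.4638, 0.0247, 0.1384]
tool_rot: [0.783, 0.622, -0.002, -0.001]
ft_force: [0.4, -0.5, 0.6]
grip_width: 0.0003
grasp_force: 0.0
```

Run:
```python
from h import *
c=camera('wrist');sv(c,'w2');pickle.dump(c,open('w2.pkl','wb'));s=get_obs();print(s['clock'],s['eef_pos'],s['tool_rot'],s['ft_force'])
print(proj(c,[[.467,.028,.118],[.502,.1465,.11],s['eef_pos']]))
S=camera('scene');D=camera('side')
print(proj(S,[s['eef_pos']]),proj(D,[s['eef_pos']]))
z=lambda x,p:cv2.resize(x[int(p[1])-30:int(p[1])+30,int(p[0])-30:int(p[0])+30],(390,390),interpolation=cv2.INTER_CUBIC)
f=np.hstack([z(S['image'],proj(S,[s['eef_pos']])[0]),z(D['image'],proj(D,[s['eef_pos']])[0])]);cv2.imwrite('pics/tip.png',f[:,:,::-1])
```

```text
3.5 [0.46614243 0.02503137 0.14053643] [7.82924079e-01 6.22117131e-01 3.20814063e-04 2.43353471e-04] [ 1.01907317 -0.23215012 -0.16655913]
[[320.30772537 259.70346976]
 [337.62539813 -20.90477548]
 [319.99209597 282.6444688 ]]
[[323.5077342  284.18077196]] [[313.35675797 275.17870744]]
```

View pics/w2.png

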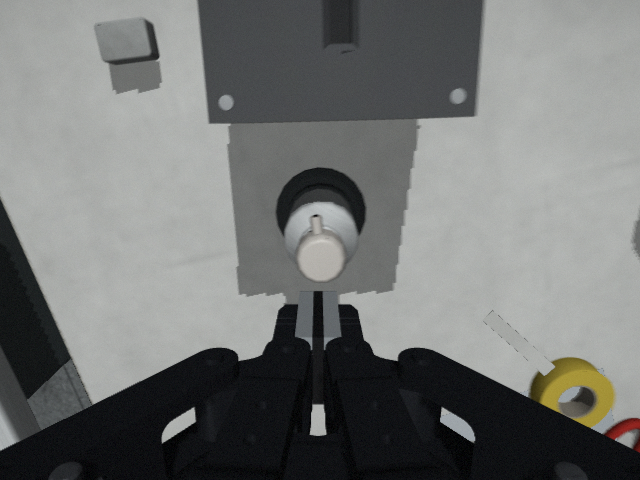

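Cap top at (321,256), i.e. about 4.5 mm farther in y than the TCP. Shift and press, watching the force.

Call:
drive_tool([
  [[1,4.5,0],[0,0,0],0],
  [[0,0,-10],[0,0,0],0],
  [[0,0,-8],[0,0,0],0],
  [[0,0,-4],[0,0,0],0],
  [[0,0,-2],[0,0,0],0],
  [[0,0,0],[0,0,0],0],
  [[0,0,0],[0,0,0],0],
])

```text
clock: 4.18
eef_pos: [0.4668, 0.0306, 0.1154]
tool_rot: [0.782, 0.623, 0.0, 0.0]
ft_force: [0.3, -0.4, 0.6]
grip_width: -0.0
grasp_force: 0.0
```

Call:
drive_tool([
  [[0,0,-2],[0,0,0],0],
  [[0,0,-2],[0,0,0],0],
  [[0,0,0],[0,0,0],0],
  [[0,0,0],[0,0,0],0],
])

```text
clock: 4.52
eef_pos: [0.4666, 0.0305, 0.1111]
tool_rot: [0.782, 0.623, -0.0, -0.0]
ft_force: [-0.4, 0.2, 0.2]
grip_width: 0.0003
grasp_force: 0.0
```

Run:
```python
from h import *
p=get_obs()['eef_pos']
L=[]
for n in('scene','side'):
    c=camera(n);u=proj(c,[p])[0];print(n,u)
    x,y=u.astype(int);L.append(cv2.resize(c['image'][y-40:y+40,x-30:x+30],(400,533),interpolation=cv2.INTER_CUBIC))
cv2.imwrite('pics/tip2.png',np.hstack(L)[:,:,::-1])
```

```text
scene [322.41071649 295.63341769]
side [312.64486208 287.93242576]
```

View pics/tip2.png

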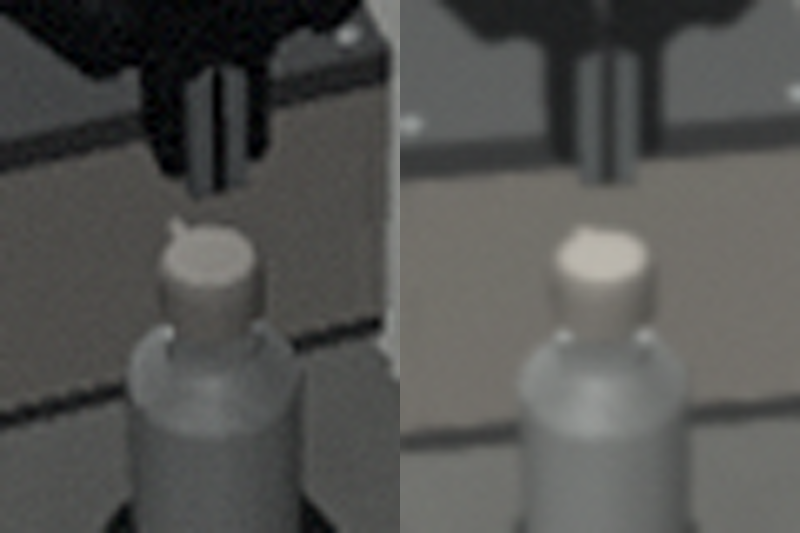

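The tips appear exactly where the previous pose (z 0.14) projects, not where the arm now reports itself, so the pictures may be stale. Checking with fresh ones.

Run:
```python
from h import *
p=get_obs();print(p['clock'],p['eef_pos'])
a=camera('scene');b=camera('side');w=camera('wrist');w2=pickle.load(open('w2.pkl','rb'))
print(a['shot'],b['shot'],w['shot'],a.keys(),{k:a[k] for k in a if k not in('image','K','view')})
print('w vs w2',np.abs(w['image'].astype(int)-w2['image']).mean(), np.abs(w['view']-w2['view']).max())
L=[]
for c in(a,b):
    u=proj(c,[p['eef_pos']])[0];x,y=u.astype(int);L.append(cv2.resize(c['image'][y-40:y+40,x-30:x+30],(270,360),interpolation=cv2.INTER_CUBIC))
L=np.hstack(L);L=np.hstack([L[:360],cv2.resize(w['image'][180:320,260:380],(250,360))]);cv2.imwrite('pics/tip3.png',L[:,:,::-1])
print(get_obs()['clock'],get_obs()['joint_pos'])
pickle.dump(w,open('w3.pkl','wb'))
```

```text
4.6167 [0.46674497 0.03049515 0.11125404]
10 11 12 dict_keys(['image', 'K', 'view', 'shot']) {'shot': 10}
w vs w2 15.987446831597222 0.026712072727024694
4.7667 [ 6.52377005e-02  2.38224933e-01 -2.39258701e-01  1.09315136e+00
 -2.26597320e-05  1.86188768e+00]
```

View pics/tip3.png

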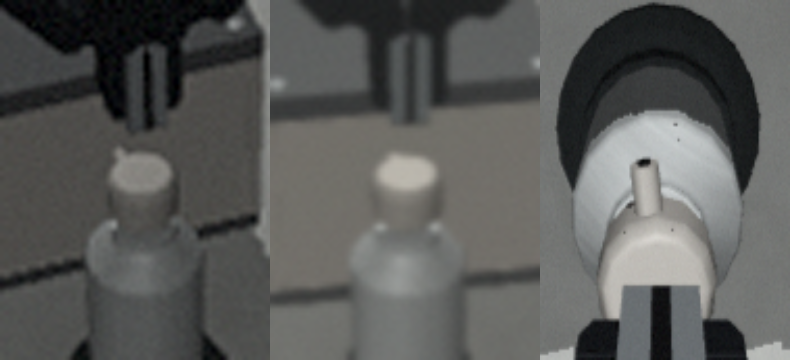

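Run:
```python
from h import *
t=cv2.imread('pics/tip.png');w3=pickle.load(open('w3.pkl','rb'));w2=pickle.load(open('w2.pkl','rb'))
old=[cv2.resize(t[:,:390],(60,60),interpolation=cv2.INTER_AREA),cv2.resize(t[:,390:],(60,60),interpolation=cv2.INTER_AREA)]
org=[(293,254),(283,245)]
tp=cv2.imread('pics/tip2.png');o2=[(292,255),(282,247)]
for i in(0,1):
    new=cv2.resize(tp[:,400*i:400*i+400],(60,80),interpolation=cv2.INTER_AREA)
    T=new[12:31,18:44]  # finger end
    r=cv2.matchTemplate(old[i],T,cv2.TM_CCOEFF_NORMED);_,v,_,l=cv2.minMaxLoc(r)
    print(i,v,'old',np.add(l,org[i]),'new',np.add((18,12),o2[i]))
g=get_obs();s=g['eef_pos'];print(s,g['ft_force'])
for c in(w2,w3):
    print(np.round(-c['view'][:3,:3].T@c['view'][:3,3],4),np.round(c['view'][2,:3],3),proj(c,[[.467,.0295,.118]]))
    for q in('nozzle_top','duster'):
        pass
c=camera('wrist')
for q in('nozzle_top','duster','reader'):print(q,[(round(r['conf'],2),np.round(r['bbox'])) for r in silhouettes(q,c)[:1]])
```

```text
0 0.730768084526062 old [311 255] new [310 267]
1 0.852815568447113 old [301 245] new [300 259]
[0.46678365 0.03048757 0.11130746] [ 0.36591849  0.5332653  -0.29918574]
[0.4813 0.0907 0.3111] [-0.066 -0.263 -0.962] [[319.61450825 256.85700557]]
[0.4833 0.0964 0.2841] [-0.061 -0.263 -0.963] [[315.91640223 290.32007291]]
nozzle_top [(0.64, array([284., 243., 345., 304.]))]
duster [(0.7, array([271., 179., 364., 306.]))]
reader [(0.59, array([173.,   0., 501., 139.]))]
```

The pose offset is constant: motion matches the report, but the visible tips sit about 20 mm above the reported TCP. I'll descend in small steps until there is contact force.

Call:
drive_tool([
  [[0,0,-4],[0,0,0],0],
  [[0,0,-4],[0,0,0],0],
  [[0,0,-2],[0,0,0],0],
  [[0,0,0],[0,0,0],0],
  [[0,0,0],[0,0,0],0],
])

```text
clock: 5.38
eef_pos: [0.4664, 0.0305, 0.1009]
tool_rot: [0.782, 0.623, -0.0, -0.0]
ft_force: [1.2, -0.1, 1.2]
grip_width: 0.0001
grasp_force: 0.0
```

Call:
drive_tool([
  [[0,0,-2],[0,0,0],0],
  [[0,0,-2],[0,0,0],0],
  [[0,0,0],[0,0,0],0],
])

```text
clock: 5.63
eef_pos: [0.4665, 0.0305, 0.0968]
tool_rot: [0.782, 0.623, -0.0, -0.0]
ft_force: [-0.2, -0.2, 0.9]
grip_width: 0.0
grasp_force: 0.0
```

Run:
```python
from h import *
g=get_obs();print(g['eef_pos'],g['ft_force'],g['ft_torque'])
p=g['eef_pos'];L=[]
for n in('scene','side'):
    c=camera(n);u=proj(c,[p])[0];x,y=u.astype(int);print(x,y);L.append(cv2.resize(c['image'][y-45:y+35,x-30:x+30],(270,360),interpolation=cv2.INTER_CUBIC))
w=camera('wrist');L.append(cv2.resize(w['image'][180:320,260:380],(250,360)))
cv2.imwrite('pics/tip4.png',np.hstack(L)[:,:,::-1])
```

```text
[0.46647212 0.03048442 0.09684167] [-0.19155435 -0.19793218  0.91576501] [-0.01750937  0.01910766 -0.0185819 ]
322 302
312 294
```

View pics/tip4.png

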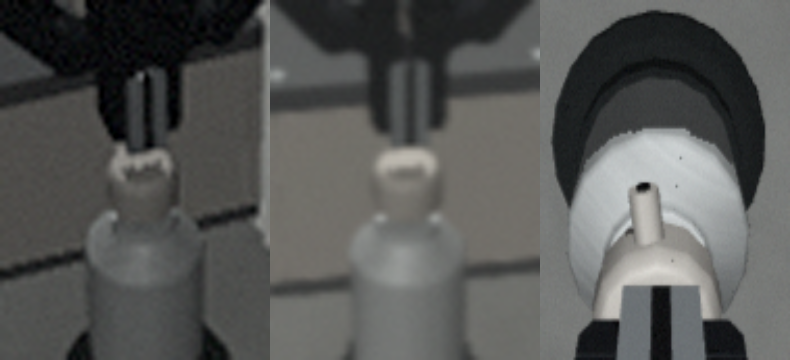

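The tips now cast a shadow on the cap, still a few mm above and centred. Continuing down in small steps.

Call:
drive_tool([
  [[0,0,-2],[0,0,0],0],
  [[0,0,-1],[0,0,0],0],
  [[0,0,0],[0,0,0],0],
])

```text
clock: 6.03
eef_pos: [0.4665, 0.0305, 0.0939]
tool_rot: [0.782, 0.623, -0.0, -0.0]
ft_force: [-0.3, 0.1, 0.4]
grip_width: -0.0002
grasp_force: 0.0
```

Call:
drive_tool([
  [[0,0,-1.5],[0,0,0],0],
  [[0,0,-1],[0,0,0],0],
  [[0,0,0],[0,0,0],0],
])

```text
clock: 6.28
eef_pos: [0.4665, 0.0305, 0.0915]
tool_rot: [0.782, 0.623, -0.0, -0.0]
ft_force: [-0.5, -0.3, -0.7]
grip_width: 0.0002
grasp_force: 0.0
```

Call:
drive_tool([
  [[0,0,-1],[0,0,0],0],
  [[0,0,-1],[0,0,0],0],
  [[0,0,0],[0,0,0],0],
])

```text
clock: 6.53
eef_pos: [0.4666, 0.0305, 0.0895]
tool_rot: [0.782, 0.623, -0.0, -0.0]
ft_force: [0.4, 0.9, -0.1]
grip_width: 0.0001
grasp_force: 0.0
```

Call:
drive_tool([
  [[0,0,-1],[0,0,0],0],
  [[0,0,-1],[0,0,0],0],
  [[0,0,0],[0,0,0],0],
])

```text
clock: 6.78
eef_pos: [0.4665, 0.0305, 0.0875]
tool_rot: [0.782, 0.623, -0.0, -0.0]
ft_force: [-0.0, 0.1, -0.6]
grip_width: -0.0001
grasp_force: 0.0
```

Call:
drive_tool([
  [[0,0,-1],[0,0,0],0],
  [[0,0,-1],[0,0,0],0],
  [[0,0,0],[0,0,0],0],
])

```text
clock: 7.03
eef_pos: [0.4668, 0.0305, 0.0858]
tool_rot: [0.782, 0.623, 0.0, 0.0]
ft_force: [-0.3, -0.4, 2.9]
grip_width: 0.0001
grasp_force: 1.0
```

Contact: 2.9 N at reading z=0.086, so the real tips are about 30 mm above the reported TCP. Press on to the stop.

Call:
drive_tool([
  [[0,0,-1],[0,0,0],0],
  [[0,0,-1],[0,0,0],0],
  [[0,0,-1],[0,0,0],0],
  [[0,0,0],[0,0,0],0],
  [[0,0,0],[0,0,0],0],
])

```text
clock: 7.45
eef_pos: [0.4668, 0.0305, 0.0829]
tool_rot: [0.782, 0.623, 0.0, 0.0]
ft_force: [-0.9, -0.5, 4.5]
grip_width: 0.0002
grasp_force: 2.1
```

Call:
drive_tool([
  [[0,0,-1],[0,0,0],0],
  [[0,0,-1],[0,0,0],0],
  [[0,0,0],[0,0,0],0],
  [[0,0,0],[0,0,0],0],
])

```text
clock: 7.78
eef_pos: [0.4668, 0.0305, 0.081]
tool_rot: [0.782, 0.623, 0.0, 0.0]
ft_force: [-3.1, 0.2, 6.0]
grip_width: -0.0002
grasp_force: 2.9
```

Call:
drive_tool([
  [[0,0,-1],[0,0,0],0],
  [[0,0,-1],[0,0,0],0],
  [[0,0,0],[0,0,0],0],
  [[0,0,0],[0,0,0],0],
])

```text
clock: 8.12
eef_pos: [0.467, 0.0305, 0.0807]
tool_rot: [0.782, 0.623, 0.001, 0.0]
ft_force: [-5.9, -1.4, 18.1]
grip_width: -0.0
grasp_force: 8.9
```

Stop reached: 18 N with travel ended (6 mm below first contact, reading 0.081). Lift and let it spring back, then move to view the reader from above.

Call:
drive_tool([
  [[0,0,5],[0,0,0],0],
  [[0,0,15],[0,0,0],0],
  [[0,0,35],[0,0,0],0],
  [[6,10,37],[0,0,0],1],
  [[7,20,35],[0,0,0],1],
  [[6,20,5],[0,0,0],1],
  [[4,12,0],[0,0,0],1],
  [[0,0,0],[0,0,0],1],
])

```text
clock: 8.78
eef_pos: [0.4903, 0.0944, 0.2099]
tool_rot: [0.781, 0.624, 0.0, -0.0]
ft_force: [-0.4, -0.6, -0.4]
grip_width: 0.0601
grasp_force: 0.0
```

Call:
drive_tool([
  [[0,0,0],[0,0,0],1],
  [[0,0,0],[0,0,0],1],
  [[0,0,0],[0,0,0],1],
])

```text
clock: 9.03
eef_pos: [0.4885, 0.0916, 0.2091]
tool_rot: [0.783, 0.623, -0.002, -0.001]
ft_force: [0.1, -0.0, 0.7]
grip_width: 0.0851
grasp_force: 0.0
```

```bash
cat > scr.py <<'E'
from h import *
c=camera('wrist');sv(c,'w5');pickle.dump(c,open('w5.pkl','wb'));g=get_obs()
print(g['clock'],g['eef_pos'],g['tool_rot'],g['ft_force'],g['grip_width'])
print('pred',np.round(proj(c,[[.502,.1465,.11],[.467,.03,.118]])))
for q in('reader','nozzle_top','duster'):
    r=silhouettes(q,c)
    if r:
        print(q,round(r[0]['conf'],2),np.round(r[0]['bbox']))
        if q=='reader':m=r[0]['region'].astype(np.uint8)
gr=cv2.cvtColor(c['image'],cv2.COLOR_RGB2GRAY)
m=cv2.morphologyEx(m,cv2.MORPH_CLOSE,np.ones((25,25)))
for nm,b in(('bright',(gr>120)),('dark',(gr<45))):
    n,l,st,ce=cv2.connectedComponentsWithStats((b&(m>0)).astype(np.uint8))
    for i in range(1,n):
        if st[i,4]>25:print(nm,st[i],np.round(ce[i],1),np.round(atz(c,*ce[i],.11)[:2],4))
E
python3 scr.py
```

```text
9.0833 [0.48871954 0.09163282 0.20941582] [ 7.82565502e-01  6.22566582e-01 -1.33107945e-03 -5.60372366e-04] [-0.41768207 -0.09900338 -0.14856703] 0.08548425821171132
pred [[318. 142.]
 [306. 321.]]
reader 0.81 [215.  46. 420. 232.]
duster 0.95 [278. 235. 345. 342.]
bright [273  49  24   2  35] [285.9  49.6] [0.4956 0.2035]
bright [399  58  10  11  93] [403.5  63. ] [0.5632 0.1801]
bright [224  62  11  12  93] [229.2  67.5] [0.4596 0.2016]
bright [395 210   9  10  71] [399.  214.9] [0.5442 0.0882]
bright [236 214  10  10  72] [240.5 218.3] [0.4405 0.1096]
bright [382 228  27   2  31] [394.2 228.3] [0.5394 0.0798]
dark [ 306  102   23   77 1021] [317.8 138.8] [0.5026 0.1484]
```

View pics/w5.png

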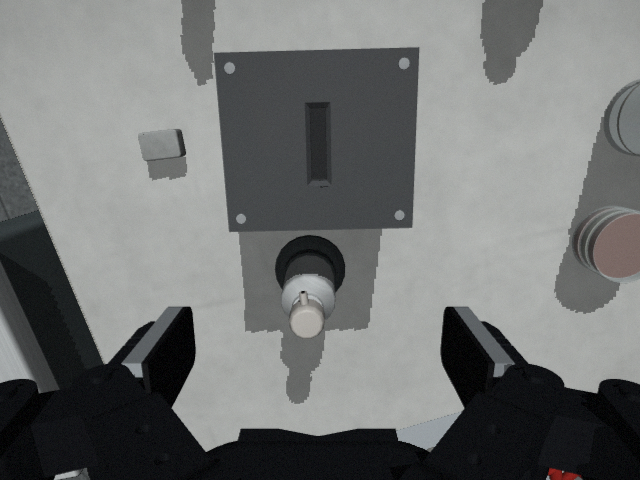

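The view shows all four screws, giving slot centre ≈ (0.502, 0.145), yaw −11.7°; cap is back up at (306,322). Now to the slide.

Call:
drive_tool([
  [[-6,25,3],[0,0,1.2],1],
  [[-6,25,3],[0,0,0],1],
  [[-6,25,0],[0,0,0],1],
  [[-6,25,0],[0,0,0],1],
  [[-6,25,0],[0,0,0],1],
  [[-5,20,0],[0,0,0],1],
  [[0,0,0],[0,0,0],1],
  [[0,0,0],[0,0,0],1],
])

```text
clock: 9.9
eef_pos: [0.4544, 0.2379, 0.2165]
tool_rot: [0.775, 0.632, -0.0, 0.0]
ft_force: [-0.8, -0.6, -0.1]
grip_width: 0.0856
grasp_force: 0.0
```

```bash
cat > sl.py <<'E'
from h import *
import sys
n=sys.argv[1]
c=camera('wrist');sv(c,n);g=get_obs()
print(g['clock'],g['eef_pos'],g['tool_rot'])
print('pred',np.round(proj(c,[[.461,.366,.118],[.461,.366,0.034]])))
R={}
for q in('slide','stand'):
    r=silhouettes(q,c)
    if r:
        R[q]=r[0]['region'];print(q,round(r[0]['conf'],2),np.round(r[0]['bbox']))
        u=cv2.minAreaRect(np.argwhere(r[0]['region'])[:,::-1].astype(np.float32));print(' rect',u)
gr=cv2.cvtColor(c['image'],cv2.COLOR_RGB2GRAY)
if 'slide' in R:
    m=cv2.dilate(R['slide'].astype(np.uint8),np.ones((7,7)))
    l=(gr<40)&(m>0);k,lab,st,ce=cv2.connectedComponentsWithStats(l.astype(np.uint8))
    for i in range(1,k):
        if st[i,4]>40:print('dark',st[i],ce[i],cv2.minAreaRect(np.argwhere(lab==i)[:,::-1].astype(np.float32)))
pickle.dump((c,R),open(n+'.pkl','wb'))
E
python3 sl.py w6
```

```text
9.95 [0.454628   0.23721612 0.21659086] [ 7.75540522e-01  6.31297701e-01 -2.38131357e-04  2.34281578e-04]
pred [[283.  20.]
 [291.  46.]]
slide 0.6 [262.   2. 304.  79.]
 rect ((287.637939453125, 37.84482192993164), (86.34832763671875, 24.697479248046875), 68.19859313964844)
stand 0.82 [236.   0. 345. 110.]
 rect ((291.743896484375, 49.00952911376953), (107.70872497558594, 78.84003448486328), 66.3294677734375)
dark [ 263    0   46   83 1704] [284.99119718  33.80985915] ((287.04998779296875, 40.650001525878906), (88.54377746582031, 27.51181411743164), 71.56504821777344)
```

Call:
drive_tool([
  [[-3,30,0],[0,0,0],1],
  [[-3,25,0],[0,0,0],1],
  [[0,0,0],[0,0,0],1],
  [[0,0,0],[0,0,0],1],
])

```text
clock: 10.38
eef_pos: [0.4489, 0.2923, 0.2165]
tool_rot: [0.776, 0.631, -0.0, 0.0]
ft_force: [-0.9, -0.2, -0.4]
grip_width: 0.0852
grasp_force: 0.0
```

```bash
python3 sl.py w7
python3 - <<'E'
from h import *
a=cv2.imread('pics/w6.png')[0:300,170:470];b=cv2.imread('pics/w7.png')[0:300,170:470]
f=lambda x:cv2.resize(x,(400,400),interpolation=cv2.INTER_CUBIC)
cv2.imwrite('pics/w67.png',np.hstack([f(a),f(b)]))
E
```

```text
10.4333 [0.44890755 0.29162661 0.21655349] [ 7.75915346e-01  6.30836915e-01 -3.43499748e-04  2.09498296e-04]
pred [[311. 112.]
 [312. 115.]]
stand 0.97 [260.  56. 363. 173.]
 rect ((311.9827880859375, 116.29312133789062), (97.16677856445312, 75.10729217529297), 66.80140686035156)
```

View pics/w67.png

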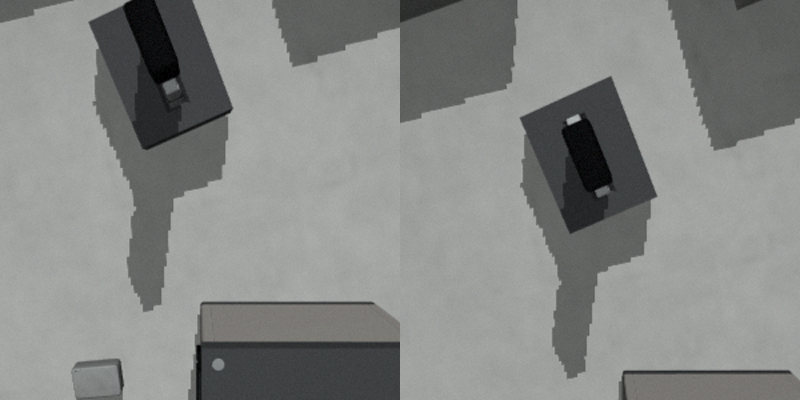

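Both crops show the slide upright in the stand, grip centre near (309,118) in the full w7 frame, with the stand and slide turned about +11°, i.e. about +23° from the tool. Refining numerically.

Run:
```python
from h import *
from scipy.optimize import least_squares
c7,R7=pickle.load(open('w7.pkl','rb'));c6,R6=pickle.load(open('w6.pkl','rb'))
def box(p,yaw,dx,dy,z0,z1):
    a=np.deg2rad(yaw);e=[];
    for z in(z0,z1):
        for sx,sy in((1,1),(1,-1),(-1,-1),(-1,1)):
            x,y=sx*dx/2,sy*dy/2;e.append([p[0]+x*np.cos(a)-y*np.sin(a),p[1]+x*np.sin(a)+y*np.cos(a),z])
    return np.array(e)
def mask(c,b):
    m=np.zeros((480,640),np.uint8);cv2.fillConvexPoly(m,cv2.convexHull(np.round(proj(c,b)*16).astype(np.int32)),1,cv2.LINE_8,4);return m>0
g7=cv2.cvtColor(c7['image'],cv2.COLOR_RGB2GRAY);g6=cv2.cvtColor(c6['image'],cv2.COLOR_RGB2GRAY)
roi=R7['stand'];print(np.percentile(g7[cv2.erode(roi.astype(np.uint8),np.ones((5,5)))>0],[2,10,15,20,25,30,40,60,90]))
def grip(g,roi):
    l=((g<26)&roi).astype(np.uint8);k,lab,st,ce=cv2.connectedComponentsWithStats(l);i=1+np.argmax(st[1:,4]);return lab==i
roi7=cv2.dilate(cv2.morphologyEx(roi.astype(np.uint8),cv2.MORPH_CLOSE,np.ones((31,31))),np.ones((5,5)))>0
M7=grip(g7,roi7);M6=grip(g6,cv2.dilate((R6['stand']|R6['slide']).astype(np.uint8),np.ones((5,5)))>0)
for M in(M7,M6):print(M.sum(),cv2.minAreaRect(np.argwhere(M)[:,::-1].astype(np.float32)))
# joint fit of grip box by IoU
from scipy.optimize import minimize
def iou(a,b):return (a&b).sum()/max(1,(a|b).sum())
f=lambda v:-iou(M7,mask(c7,box(v[:2],v[2],.014,.032,v[3]-.036,v[3])))-iou(M6,mask(c6,box(v[:2],v[2],.014,.032,v[3]-.036,v[3])))
r=minimize(f,[.461,.366,11.4,.118],method='Nelder-Mead',options=dict(initial_simplex=[[.461,.366,11.4,.118],[.465,.366,11.4,.118],[.461,.370,11.4,.118],[.461,.366,15,.118],[.461,.366,11.4,.126]],maxiter=400))
print('grip',np.round(r.x,4),r.fun)
S7=roi7
h=lambda v:-iou(cv2.morphologyEx(roi.astype(np.uint8),cv2.MORPH_CLOSE,np.ones((31,31)))>0,mask(c7,box(v[:2],v[2],.06,.076,0,.034)))
r=minimize(h,[.461,.366,11.4],method='Nelder-Mead',options=dict(initial_simplex=[[.461,.366,11.4],[.465,.366,11.4],[.461,.37,11.4],[.461,.366,15]]))
print('stand',np.round(r.x,4),r.fun)
```

```text
[36. 39. 40. 60. 62. 63. 64. 65. 67.]
1161 ((310.4358825683594, 117.93350982666016), (56.18292999267578, 22.809309005737305), 67.83365631103516)
1490 ((285.17242431640625, 31.931034088134766), (71.3070068359375, 23.769004821777344), 68.19859313964844)
grip [ 0.4598  0.364  10.7819  0.1115] -1.8757170626796533
stand [ 0.4599  0.3638 11.6861] -0.9681969026548672
```

Two independent fits agree: slide at (0.460, 0.364), yaw ≈ 11.4°. Move over it, turning +23°.

Call:
drive_tool([
  [[3,18,0],[0,0,5.8],1],
  [[3,18,0],[0,0,5.8],1],
  [[3,18,0],[0,0,5.8],1],
  [[2,18,0],[0,0,5.8],1],
  [[0,0,-20],[0,0,0],1],
  [[0,0,-30],[0,0,0],1],
  [[0,0,0],[0,0,0],1],
  [[0,0,0],[0,0,0],1],
])

```text
clock: 11.2
eef_pos: [0.4587, 0.3625, 0.1653]
tool_rot: [0.633, 0.774, -0.002, -0.0]
ft_force: [0.1, 0.6, 0.2]
grip_width: 0.0857
grasp_force: 0.0
```

```bash
cat > gr.py <<'E'
from h import *
c=camera('wrist');sv(c,'w8');g=get_obs();q=g['tool_rot']
print(g['clock'],g['eef_pos'],'ytool',np.rad2deg(2*np.arctan2(q[1],q[0]))-90,g['ft_force'])
gr=cv2.cvtColor(c['image'],cv2.COLOR_RGB2GRAY)
P=proj(c,[[.460,.364,.118],[.460,.364,.082]]);print('pred',P)
x,y=P[0].astype(int);l=(gr[:,:]<26).astype(np.uint8)
k,lab,st,ce=cv2.connectedComponentsWithStats(l)
for i in range(1,k):
    if st[i,4]>200:print(st[i],np.round(ce[i],1),cv2.minAreaRect(np.argwhere(lab==i)[:,::-1].astype(np.float32))[2])
E
python3 gr.py
```

```text
11.25 [0.45986242 0.36354107 0.16719122] ytool 11.39052259573377 [0.61223222 0.54398607 1.12693035]
pred [[319.35975817 248.07937672]
 [319.38288874 231.63064248]]
[ 606  163   34  126 1691] [622.5 241.6] 90.0
[627 164  13  45 240] [632.9 186.1] 4.763641834259033
[ 307  207   26   67 1609] [319.8 240.5] 90.0
[    0   307   640   173 54591] [318.  425.4] 90.0
```

Grip is centred between the fingers (column 319.8, square on). Descend and grip.

Call:
drive_tool([
  [[0,0,-25],[0,0,0],1],
  [[0,0,-25],[0,0,0],1],
  [[0,0,-25],[0,0,0],1],
  [[0,0,-20],[0,0,0],1],
  [[0,0,-10],[0,0,0],1],
  [[0,0,-6],[0,0,0],1],
  [[0,0,0],[0,0,0],1],
  [[0,0,0],[0,0,0],1],
])

```text
clock: 11.92
eef_pos: [0.4608, 0.3651, 0.0573]
tool_rot: [0.633, 0.774, 0.001, 0.0]
ft_force: [0.1, 0.6, -0.1]
grip_width: 0.0857
grasp_force: 0.0
```

Call:
drive_tool([
  [[0,0,0],[0,0,0],0.5],
  [[0,0,0],[0,0,0],0],
  [[0,0,0],[0,0,0],0],
  [[0,0,0],[0,0,0],0],
  [[0,0,0],[0,0,0],0],
  [[0,0,0],[0,0,0],0],
  [[0,0,0],[0,0,0],0],
])

```text
clock: 12.5
eef_pos: [0.4598, 0.3647, 0.056]
tool_rot: [0.633, 0.774, 0.0, 0.0]
ft_force: [-1.0, -0.8, 1.8]
grip_width: 0.013
grasp_force: 58.7
```

Gripped (13 mm, 59 N) with slide bottom = reading − 44 mm, so the final reading z is 0.114. Lift out.

Call:
drive_tool([
  [[0,0,5],[0,0,0],0],
  [[0,0,10],[0,0,0],0],
  [[0,0,15],[0,0,0],0],
  [[0,0,25],[0,0,0],0],
  [[0,0,35],[0,0,0],0],
  [[0,0,35],[0,0,0],0],
  [[0,0,10],[0,0,0],0],
  [[0,0,0],[0,0,0],0],
])

```text
clock: 13.17
eef_pos: [0.4618, 0.3662, 0.1956]
tool_rot: [0.633, 0.774, 0.004, 0.001]
ft_force: [0.8, 0.6, -1.9]
grip_width: 0.0131
grasp_force: 58.6
```

Call:
drive_tool([
  [[5,-25,0],[0,0,-3.3],0],
  [[5,-25,0],[0,0,-3.3],0],
  [[5,-25,0],[0,0,-3.3],0],
  [[5,-25,0],[0,0,-3.3],0],
  [[5,-25,0],[0,0,-3.3],0],
  [[5,-25,0],[0,0,-3.3],0],
  [[5,-20,0],[0,0,-3.3],0],
  [[0,0,0],[0,0,0],0],
])

```text
clock: 13.83
eef_pos: [0.4942, 0.1905, 0.1888]
tool_rot: [0.777, 0.629, -0.002, 0.0]
ft_force: [-0.9, 0.6, -1.0]
grip_width: 0.0135
grasp_force: 58.6
```

```bash
cat > sc2.py <<'E'
from h import *
c=camera('wrist');sv(c,'w9');g=get_obs();q=g['tool_rot']
print(g['clock'],g['eef_pos'],q,'ytool',np.rad2deg(2*np.arctan2(q[1],q[0]))-90,g['ft_force'],g['grip_width'])
P=np.array([[.5632,.1801,.11],[.4596,.2016,.11],[.5442,.0882,.11],[.4405,.1096,.11]])
print('pred',np.round(proj(c,P),1).tolist(), 'bottom',proj(c,[g['eef_pos']-[0,0,.044]]))
r=silhouettes('reader',c)
m=cv2.morphologyEx(r[0]['region'].astype(np.uint8),cv2.MORPH_CLOSE,np.ones((25,25)))
gr=cv2.cvtColor(c['image'],cv2.COLOR_RGB2GRAY)
for nm,b in(('bright',gr>120),('dark',gr<45)):
    k,l,st,ce=cv2.connectedComponentsWithStats((b&(m>0)).astype(np.uint8))
    for i in range(1,k):
        if 40<st[i,4]<3000:print(nm,st[i],np.round(ce[i],1),np.round(atz(c,*ce[i],.11)[:2],4))
r=silhouettes('slide',c)
if r:print('slide',r[0]['conf'],r[0]['bbox'],cv2.minAreaRect(np.argwhere(r[0]['region'])[:,::-1].astype(np.float32)))
E
python3 sc2.py
```

```text
13.8833 [0.49397558 0.19233215 0.18895167] [ 7.76157383e-01  6.30536931e-01 -1.63219998e-03 -4.81707329e-04] ytool -11.820370307630498 [ 0.41897757 -0.01980024 -1.93696542] 0.013365429156699221
pred [[428.0, 229.3], [258.3, 230.1], [418.9, 362.1], [264.3, 362.8]] bottom [[314.68849328 249.54588353]]
bright [311 215  15  17 236] [317.5 223.1] [0.4967 0.1983]
bright [423 223  10  11  84] [427.6 228.1] [0.563  0.1809]
bright [253 224  10  11  86] [257.6 229.2] [0.4594 0.2022]
bright [308 234  20  37 678] [317.5 252.8] [0.4927 0.1794]
dark [330 261  22  29 200] [343.3 271.9] [0.5062 0.1634]
slide 0.9 [292.9, 215.2, 342.3, 399.4] ((317.5, 307.5), (185.0, 47.0), 90.0)
```

Call:
drive_tool([
  [[4,-16,0],[0,0,0],0],
  [[3,-18,0],[0,0,0],0],
  [[1,-12,-4],[0,0,0],0],
  [[0,0,-6],[0,0,0],0],
  [[0,0,0],[0,0,0],0],
  [[0,0,0],[0,0,0],0],
  [[0,0,0],[0,0,0],0],
  [[0,0,0],[0,0,0],0],
])

```text
clock: 14.65
eef_pos: [0.5027, 0.1493, 0.1808]
tool_rot: [0.775, 0.632, 0.0, -0.0]
ft_force: [0.0, -0.1, -0.6]
grip_width: 0.0134
grasp_force: 58.5
```

```bash
python3 sc2.py
python3 - <<'E'
from h import *
g=get_obs();p=g['eef_pos'];q=g['tool_rot'];print(p,q)
c=camera('wrist');gr=cv2.cvtColor(c['image'],cv2.COLOR_RGB2GRAY)
a=np.deg2rad(-11.7);ex=np.array([np.cos(a),np.sin(a),0]);ey=np.array([-np.sin(a),np.cos(a),0])
b=p-[0,0,.044]
for sx,sy in((-1,1),(1,1)):print('bottom corner pred',proj(c,[b+sx*.004*ex+sy*.022*ey]))
for z in(0,.05):print('slot mouth far corners pred',[proj(c,[np.array([.5018,.1456,.11])+s*.005*ex+.023*ey])[0].round(1).tolist() for s in(-1,1)])
y0=int(proj(c,[b+.022*ey])[0][1])
for y in range(y0-24,y0+30,3):print(y,gr[y,296:346:2].tolist())
E
```

```text
14.7 [0.50275186 0.14921518 0.18084631] [ 7.74823647e-01  6.32177402e-01  2.19938029e-04 -4.85073955e-06] ytool -11.578096502147275 [-0.60956742  0.37273164 -1.7230619 ] 0.013292082577985687
pred [[407.2, 169.4], [224.8, 169.0], [398.5, 317.1], [233.4, 316.9]] bottom [[315.72768645 253.03117598]]
bright [ 220  144  199    9 1191] [320.4 148.4] [0.5163 0.2019]
bright [219 164  12  11 104] [224.6 169. ] [0.4595 0.2016]
bright [402 164  12  12 105] [407.2 169.1] [0.5632 0.1802]
bright [310 215  16  17 244] [317.6 223.3] [0.5058 0.1591]
bright [415 217   5  62  66] [417.4 247.2] [0.5625 0.1322]
bright [308 234  20  37 689] [317.5 252.7] [0.502 0.141]
bright [229 312  10  10  79] [233.6 316.8] [0.4406 0.1096]
bright [394 312  10  10  79] [398.5 316.9] [0.5442 0.0883]
bright [220 318  18  14  45] [225.7 328.1] [0.4336 0.103 ]
dark [306 206  22   7  57] [315.4 207.2] [0.5065 0.169 ]
slide 0.84 [296.2, 215.0, 343.8, 399.7] ((317.5, 307.5), (185.0, 47.0), 90.0)
[0.50279428 0.14899211 0.18090135] [7.74925820e-01 6.32052146e-01 2.35505961e-04 5.64372672e-05]
bottom corner pred [[308.00300568 21
[... 1445 characters left out ...]
, 85, 82, 83, 81, 85]
225 [83, 84, 83, 81, 59, 60, 44, 115, 152, 149, 155, 155, 157, 157, 146, 71, 66, 85, 82, 80, 82, 84, 82, 84, 82]
228 [80, 82, 80, 79, 57, 55, 45, 124, 150, 151, 148, 147, 147, 146, 140, 74, 65, 82, 82, 82, 83, 81, 82, 84, 87]
231 [82, 83, 83, 79, 64, 61, 40, 121, 138, 142, 140, 138, 141, 139, 130, 70, 64, 83, 85, 86, 85, 80, 86, 80, 82]
234 [84, 84, 83, 81, 59, 59, 26, 124, 154, 155, 153, 147, 150, 149, 145, 41, 63, 82, 81, 81, 81, 85, 83, 81, 83]
237 [86, 81, 83, 82, 60, 61, 44, 139, 155, 155, 155, 149, 147, 147, 146, 87, 61, 81, 81, 80, 86, 85, 84, 85, 82]
240 [83, 83, 84, 83, 61, 61, 67, 145, 154, 158, 155, 150, 149, 148, 150, 125, 62, 83, 82, 82, 81, 83, 83, 82, 85]
```

Screws give slot centre (0.5019, 0.1449); the blade's lower end sits about (0.5037, 0.1479) now. Correct by (−1.8, −3.0) mm and go down near the mouth.

Call:
drive_tool([
  [[-1.8,-3,0],[0,0,0],0],
  [[0,0,-8],[0,0,0],0],
  [[0,0,-8],[0,0,0],0],
  [[0,0,-5],[0,0,0],0],
  [[0,0,0],[0,0,0],0],
  [[0,0,0],[0,0,0],0],
  [[0,0,0],[0,0,0],0],
])

```text
clock: 15.43
eef_pos: [0.501, 0.1455, 0.1597]
tool_rot: [0.775, 0.632, -0.0, -0.0]
ft_force: [0.5, -0.8, -1.1]
grip_width: 0.013
grasp_force: 58.5
```

Run:
```python
from h import *
g=get_obs();p=g['eef_pos'];q=g['tool_rot'];print(p,q,g['ft_force'])
c=camera('wrist');gr=cv2.cvtColor(c['image'],cv2.COLOR_RGB2GRAY)
a=np.deg2rad(-11.7);ex=np.array([np.cos(a),np.sin(a),0]);ey=np.array([-np.sin(a),np.cos(a),0]);o=np.array([.5019,.1449,.11])
b=np.r_[o[:2],p[2]-.044]
print('bottom corners ideal',[proj(c,[b+s*.004*ex+.022*ey])[0].round(1).tolist() for s in(-1,1)])
print('slot edge',[proj(c,[o+s*.005*ex+.023*ey])[0].round(1).tolist() for s in(-1,1)],'bevel',[proj(c,[o+s*.008*ex+.026*ey])[0].round(1).tolist() for s in(-1,1)])
y0=int(proj(c,[b+.022*ey])[0][1])
for y in list(range(y0-14,y0+8,2))+[y0+14,y0+20]:print(y,gr[y,296:340:2].tolist())
```

```text
[0.50096918 0.14549685 0.15965076] [ 7.75178025e-01  6.31742850e-01 -3.37358583e-05 -2.40031826e-05] [ 0.45998258 -0.82777172 -1.08019059]
bottom corners ideal [[310.0, 214.0], [325.0, 214.1]]
slot edge [[308.3, 210.1], [326.7, 210.1]] bevel [[302.8, 204.6], [332.3, 204.6]]
200 [85, 87, 83, 88, 82, 87, 87, 81, 85, 80, 86, 84, 83, 85, 84, 87, 84, 83, 84, 86, 85, 89]
202 [84, 89, 84, 84, 84, 87, 84, 87, 85, 84, 85, 87, 84, 85, 88, 86, 87, 87, 86, 84, 84, 82]
204 [87, 89, 83, 87, 84, 83, 82, 82, 81, 82, 80, 83, 83, 79, 83, 82, 84, 80, 83, 87, 85, 85]
206 [83, 87, 85, 85, 62, 40, 47, 44, 45, 43, 47, 42, 44, 42, 41, 45, 43, 47, 71, 86, 88, 86]
208 [85, 85, 87, 84, 59, 63, 39, 43, 46, 45, 41, 45, 40, 44, 46, 42, 45, 64, 77, 85, 84, 86]
210 [87, 89, 85, 85, 62, 62, 53, 49, 51, 53, 54, 54, 50, 51, 49, 43, 64, 68, 71, 85, 85, 86]
212 [85, 87, 86, 85, 63, 61, 54, 51, 50, 54, 50, 53, 47, 53, 53, 41, 68, 68, 73, 85, 85, 85]
214 [87, 81, 86, 84, 62, 60, 63, 54, 86, 90, 88, 91, 87, 95, 52, 39, 66, 65, 69, 85, 84, 84]
216 [84, 87, 89, 83, 64, 63, 64, 90, 159, 163, 163, 160, 162, 163, 126, 40, 69, 67, 75, 85, 87, 87]
218 [85, 85, 87, 87, 63, 63, 62, 110, 150, 153, 154, 156, 160, 163, 155, 49, 66, 64, 75, 83, 87, 84]
220 [87, 85, 85, 84, 61, 61, 63, 111, 152, 152, 153, 160, 159, 159, 146, 48, 66, 66, 73, 84, 89, 84]
228 [83, 87, 87, 89, 64, 61, 63, 125, 153, 156, 155, 152, 152, 154, 142, 64, 67, 66, 74, 84, 85, 86]
234 [87, 87, 86, 86, 61, 61, 24, 130, 159, 162, 159, 154, 154, 153, 149, 33, 67, 66, 78, 89, 87, 87]
```

Blade (cols 310–326, edge row 214) sits centred on the slot (ideal 310–325, row 214). Lower in steps.

Call:
drive_tool([
  [[0,0,-3],[0,0,0],0],
  [[0,0,-3],[0,0,0],0],
  [[0,0,-3],[0,0,0],0],
  [[0,0,-2],[0,0,0],0],
  [[0,0,0],[0,0,0],0],
])

```text
clock: 15.9
eef_pos: [0.5005, 0.1454, 0.148]
tool_rot: [0.775, 0.632, -0.001, -0.0]
ft_force: [-0.3, -0.0, -0.8]
grip_width: 0.0131
grasp_force: 58.5
```

Call:
drive_tool([
  [[0,0,-3],[0,0,0],0],
  [[0,0,-3],[0,0,0],0],
  [[0,0,-3],[0,0,0],0],
  [[0,0,0],[0,0,0],0],
])

```text
clock: 16.23
eef_pos: [0.5004, 0.1454, 0.1389]
tool_rot: [0.775, 0.632, -0.001, -0.0]
ft_force: [-0.5, -0.3, -0.7]
grip_width: 0.0133
grasp_force: 58.5
```

No contact force; the blade is about 15 mm in. Continue to 40 mm.

Call:
drive_tool([
  [[0,0,-4],[0,0,0],0],
  [[0,0,-4],[0,0,0],0],
  [[0,0,-4],[0,0,0],0],
  [[0,0,-3],[0,0,0],0],
  [[0,0,0],[0,0,0],0],
  [[0,0,0],[0,0,0],0],
])

```text
clock: 16.73
eef_pos: [0.5006, 0.1454, 0.1244]
tool_rot: [0.775, 0.632, -0.0, -0.0]
ft_force: [-0.3, 0.2, -0.3]
grip_width: 0.0132
grasp_force: 58.5
```

Call:
drive_tool([
  [[0,0,-4],[0,0,0],0],
  [[0,0,-4],[0,0,0],0],
  [[0,0,0],[0,0,0],0],
  [[0,0,0],[0,0,0],0],
])

```text
clock: 17.07
eef_pos: [0.5006, 0.1454, 0.1163]
tool_rot: [0.775, 0.632, -0.0, -0.0]
ft_force: [1.0, -0.1, -1.4]
grip_width: 0.0131
grasp_force: 58.5
```

Run:
```python
from h import *
g=get_obs();p=g['eef_pos'];print(g['clock'],p,g['ft_force'],g['grip_width'])
a=np.deg2rad(-11.7);ex=np.array([np.cos(a),np.sin(a),0]);ey=np.array([-np.sin(a),np.cos(a),0]);o=np.array([.5019,.1449,.11])
for n in('scene','side'):
    c=camera(n);sv(c,'fin_'+n);gr=cv2.cvtColor(c['image'],cv2.COLOR_RGB2GRAY)
    # front (-y) edge of the blade: walk down the narrow edge column in z steps
    print(n,'mouth front',proj(c,[o-.022*ey])[0].round(1))
    for z in np.arange(.150,.100,-.002):
        u,v=proj(c,[np.r_[(o-.022*ey)[:2],z]])[0]
        print(round(z,3),round(v,1),gr[int(round(v)),int(round(u))-5:int(round(u))+6].tolist())
    r=silhouettes('slide',c)
    if r:print(r[0]['conf'],r[0]['bbox'])
```

```text
17.0667 [0.50058767 0.14540874 0.11631641] [ 1.0477395  -0.07797816 -1.40457426] 0.013057381712624572
scene mouth front [311.3 259. ]
0.15 241.1 [41, 0, 1, 20, 21, 38, 66, 51, 64, 65, 63]
0.148 242.1 [41, 50, 72, 68, 72, 81, 62, 65, 64, 64, 67]
0.146 243.0 [60, 70, 86, 81, 82, 84, 82, 62, 62, 61, 65]
0.144 243.9 [62, 55, 73, 92, 81, 88, 84, 56, 67, 64, 61]
0.142 244.8 [59, 59, 72, 93, 77, 81, 75, 50, 63, 65, 68]
0.14 245.7 [61, 61, 67, 86, 79, 81, 77, 56, 63, 65, 64]
0.138 246.6 [63, 56, 70, 88, 80, 82, 77, 56, 66, 63, 64]
0.136 247.5 [60, 56, 69, 86, 80, 80, 74, 58, 65, 63, 64]
0.134 248.4 [60, 56, 69, 86, 80, 80, 74, 58, 65, 63, 64]
0.132 249.3 [66, 60, 69, 86, 80, 79, 71, 53, 62, 66, 66]
0.13 250.2 [47, 62, 69, 86, 81, 82, 71, 52, 64, 63, 61]
0.128 251.1 [52, 60, 69, 85, 78, 78, 71, 56, 65, 62, 65]
0.126 252.0 [45, 50, 69, 84, 80, 76, 71, 54, 64, 66, 66]
0.124 252.9 [34, 53, 68, 81, 81, 79, 68, 49, 64, 67, 64]
0.122 253.8 [40, 43, 59, 80, 82, 79, 73, 49, 55, 65, 67]
0.12 254.6 [26, 39, 58, 79, 82, 83, 73, 53, 51, 63, 65]
0.118 255.5 [27, 45, 54, 74, 85, 80, 54, 42, 49, 57, 67]
0.1
[... 1333 characters left out ...]
14, 103, 85, 87, 92, 95, 95]
0.122 250.8 [69, 90, 112, 115, 114, 103, 85, 85, 93, 96, 96]
0.12 251.8 [66, 89, 112, 115, 113, 103, 83, 83, 92, 94, 94]
0.118 252.7 [64, 83, 103, 106, 104, 93, 77, 79, 88, 95, 96]
0.116 253.6 [63, 73, 82, 84, 83, 78, 68, 77, 87, 94, 96]
0.114 254.5 [61, 73, 86, 95, 98, 89, 72, 74, 84, 93, 96]
0.112 255.5 [61, 73, 86, 95, 98, 89, 72, 74, 84, 93, 96]
0.11 256.4 [58, 73, 94, 101, 102, 93, 79, 81, 87, 93, 96]
0.108 257.3 [57, 64, 77, 78, 79, 81, 88, 91, 93, 95, 96]
0.106 258.2 [55, 58, 59, 62, 62, 72, 87, 93, 95, 96, 97]
0.104 259.1 [55, 56, 57, 57, 57, 64, 78, 93, 96, 95, 95]
0.102 260.0 [55, 55, 56, 55, 57, 59, 70, 86, 90, 90, 92]
0.58 [304.8, 212.7, 314.7, 255.7]
```

The dark line shows ~3 mm above the mouth (kinematics: 2.3 mm, pictures: 3–4 mm). Lower 2.8 mm more.

Call:
drive_tool([
  [[0,0,-2.8],[0,0,0],0],
  [[0,0,0],[0,0,0],0],
  [[0,0,0],[0,0,0],0],
  [[0,0,0],[0,0,0],0],
  [[0,0,0],[0,0,0],0],
])

```text
clock: 17.68
eef_pos: [0.5009, 0.1455, 0.1139]
tool_rot: [0.775, 0.632, 0.0, 0.0]
ft_force: [0.0, -0.3, -1.2]
grip_width: 0.0131
grasp_force: 58.5
```

Run:
```python
from h import *
g=get_obs();print(g['clock'],g['eef_pos'],g['ft_force'],g['grip_width'])
a=np.deg2rad(-11.7);ey=np.array([-np.sin(a),np.cos(a),0]);o=np.array([.5019,.1449,.11])
for n in('scene','side'):
    c=camera(n);gr=cv2.cvtColor(c['image'],cv2.COLOR_RGB2GRAY);u,v=proj(c,[o-.022*ey])[0]
    for y in range(int(v)-8,int(v)+6):print(n,y,gr[y,int(round(u))-6:int(round(u))+4].tolist())
for q in('bottle_dil','desiccant_box'):
    print(q,[np.round(x['bbox']) for x in silhouettes(q,c)[:1]])
```

```text
17.6833 [0.50094752 0.14550807 0.11393107] [ 0.02533084 -0.25960689 -1.15406593] 0.013114533565879327
scene 250 [41, 64, 60, 67, 82, 83, 78, 74, 56, 63]
scene 251 [36, 54, 61, 65, 79, 82, 81, 71, 58, 65]
scene 252 [35, 38, 60, 64, 76, 81, 80, 78, 64, 64]
scene 253 [24, 39, 51, 64, 73, 83, 79, 74, 60, 62]
scene 254 [39, 32, 39, 63, 76, 80, 78, 74, 59, 52]
scene 255 [54, 30, 37, 52, 73, 79, 83, 75, 58, 50]
scene 256 [62, 38, 36, 42, 75, 84, 86, 76, 63, 47]
scene 257 [68, 51, 26, 39, 65, 90, 75, 61, 50, 43]
scene 258 [69, 58, 28, 41, 36, 56, 55, 40, 47, 35]
scene 259 [64, 47, 26, 33, 42, 61, 53, 49, 56, 57]
scene 260 [59, 28, 30, 35, 53, 68, 52, 40, 41, 63]
scene 261 [64, 49, 25, 31, 34, 31, 30, 33, 31, 46]
scene 262 [62, 44, 31, 30, 32, 36, 32, 29, 29, 41]
scene 263 [65, 53, 34, 32, 34, 33, 36, 32, 34, 36]
side 248 [68, 76, 94, 114, 117, 115, 105, 88, 92, 94]
side 249 [65, 74, 96, 112, 115, 114, 105, 88, 89, 95]
side 250 [67, 72, 93, 113, 116, 114, 103, 87, 88, 93]
side 251 [63, 70, 91, 111, 115, 113, 103, 84, 86, 92]
side 252 [67, 69, 90, 111, 115, 112, 102, 82, 83, 92]
side 253 [73, 69, 89, 111, 114, 112, 102, 81, 79, 90]
side 254 [77, 65, 80, 102, 108, 104, 94, 78, 78, 87]
side 255 [76, 62, 69, 82, 88, 85, 78, 69, 74, 84]
side 256 [64, 57, 62, 69, 72, 74, 74, 74, 78, 87]
side 257 [57, 55, 60, 65, 66, 68, 75, 85, 89, 93]
side 258 [61, 55, 57, 60, 61, 61, 70, 86, 91, 95]
side 259 [59, 54, 55, 55, 58, 57, 61, 69, 76, 88]
side 260 [55, 56, 58, 55, 55, 58, 56, 56, 60, 68]
side 261 [56, 55, 55, 56, 54, 55, 57, 55, 57, 59]
bottle_dil [array([362., 207., 385., 251.])]
desiccant_box [array([235., 291., 251., 306.])]
```

```bash
python3 -c "
from workcell import *
print(job_done())"
```

```text
the job is handed in; nothing more can be done
None
```

I handed the job in at about 17.7 s. The duster cap was pressed to its stop and sprang back. The slide is held upright in the reader's slot at about 40 mm depth (my line readings agree to roughly 1 mm), with no contact force felt on the way in. The bottle and the grey box were not touched.

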